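# Latch the die set's sprung plate down with a press block

### The arm

A 6-joint arm with a two-finger parallel gripper is mounted at the origin on the work surface. World frame = base frame: x ahead of the robot, y to its left, z up, the work surface at z = 0. Lengths are in m, angles in rad, forces in N, time in s.
With the tool pointing down it reaches from about 0.25 to 0.8 m from the base axis. Payload 3.9 kg.
Tool frame: the origin (TCP) lies between the finger pads; the fingertips stand 8 mm ahead of it and the grasp point (between the pads) lies 11 mm behind it; z points along the fingers, y is the line along which they close (so a half turn about z gives the same grasp; the last joint's range is limited). The gripper opens to 85 mm and grips with 20 to 120 N. Pads are 22 mm wide; open, the fingers measure 114 mm over their backs; the gripper's body (76 mm by 85 mm) begins 54 mm behind the grasp point. The pads swing forward as they close: fully open they stand 13 mm farther back than shut.
Start: joints at [1.295, 0.26, -0.138, 1.173, 0, 1.571], TCP at [0.143, 0.505, 0.239] pointing down, gripper open.
Joint ranges: [-2.78, 2.78], [-0.83, 1.72], [-1.28, 1.37], [-1.9, 2.12], [-1.57, 1.48], [-3.14, 3.14]. Speed limits (rad/s): [2.57, 2.57, 3.14, 3.14, 3.14, 3.14].

### API

Orientations are given as a rotation vector (axis times angle).
In Python, from station import arm gives the robot as it stands.
- The arm moves only by the tool servo_tool, never from a script. Its argument "series" is a list of rows, each a list of 6 numbers: the shift along the tool's x, y, z as a fraction of full scale, then the turn, a rotation vector about the tool's x, y, z as a fraction of full scale. In form: [[x, y, z, wx, wy, wz], ...]. A call has 1 to 5 rows; each row is the pose to reach, as a shift and turn from the pose commanded when the call began, along the tool's axes at that moment, turning the shorter way round; what a row does not reach only later rows make up. Full scale, the value 1, is 0.15 m for a shift and 180 degrees for a turn. A row lasts 1/8 s, in which the tool goes at most 62.5 mm and 10.7 degrees, less where a joint would pass 70% of its speed; a pose out of reach is approached as far as the arm can. A call with a number of a shift or a turn outside -1 to 1 is refused whole. A call with a gripper value outside its range is refused whole. "fingers" is the closure, from -1 (fully open) to 1 (shut), set as the call begins (left out, the last holds). The fingers move at their own pace and stop on an object; "newtons" is the grip in N (left out, the last holds). Time passes only in rows, so rows that repeat a pose let the fingers close. It gives the time, the measured TCP pose, the force, the opening and the grip force at its end, in the units of the state.
- arm.get_obs(): the state, without advancing time (a new reading comes with each control period).
- arm.get_image(name): name is "scene" or "top" or "wrist"; returns (picture, depth): 400x640x3 uint8, red, green, blue; 400x640 float32, m along the optical axis (not along the pixel's ray), 0 where there is no reading.
- arm.camera_info(name): a dict with "mtx" (3x3 intrinsics, pixels), "eye" and "orientation" of the camera in the world. Camera axes: x right, y up, looking along -z (the intrinsics and any distortion apply to the point x, -y, -z); pixel columns grow to the right and rows downward; lengths in m; the calibration is good to about 2 mm. The wrist camera is an equidistant fisheye: a pixel r from the principal point sees the ray r / f radians off the axis. A picture is of the moment at which its call begins: read the wrist's pose just before it. camera_info takes no time and is no camera call; for the wrist camera it gives the pose at the moment of the call.
- arm.close_job(): hands the job in; it is judged then, once.
The state is a dict: "time_s": time; "q": joint angles; "qd": joint speeds; "effort": joint torques, N m; "tool_pos": TCP position; "tcp_rot": TCP orientation; "ft_force": force on the tool from outside, world axes, zero at the start; "torque": the same for the moment, N m; "finger_gap": finger opening in m; "gripper_force": force on a finger pad.
Only numpy, scipy, OpenCV 4.12 (cv2) and the standard library are available. Lean on these libraries where they do the work, as an engineer would, in place of code of your own. Each camera call takes 0.05 s, during which the arm holds its last target. There are 200 camera calls.

### The job

The sprung plate of the die set has to be locked down before the set goes back on the rack. First take the sleeve off the plate and stand it upright in the parts tray beside the collar; then take the wide press block by its stem and press the plate squarely down until it is level and bottoms out flush with the rim, so that both spring catches snap over its edge, and stand the press block back upright on the wooden board. Leave the other punches, the collar and the oil can where they are.

Things in the scene. Friction and masses are not known exactly. Their poses are not given: they have to be found in the camera images.
- die: Die set, fixed on the bench; origin at the centre of its underside, z up. Steel base 170 (x) x 220 (y) x 25 mm with two guide pillars, the sprung plate in the middle, two rim bars along the plate's y sides (y 57 to 69 mm either way, tops 55 mm above the bench) and a spring catch at each x side, between cheeks (x 66 to 85 mm either way) that reach 73 mm above the bench.
- die_rim (a point): Middle of the die set at the height of the rim bars' tops (55 mm above the bench): where the plate's top centre lies when it has bottomed out.
- pillar_a_top (a point): Centre of the top of the guide pillar at the die's y = +95 mm, x = 0: upright round steel bar, diameter 20 mm, top 200 mm above the bench. A wide gripper body goes down between the two pillars only with its long side along the die's x.
- pillar_b_top (a point): Centre of the top of the guide pillar at the die's y = -95 mm, x = 0: upright round steel bar, diameter 20 mm, top 200 mm above the bench. A wide gripper body goes down between the two pillars only with its long side along the die's x.
- catch_a_nose (a point): Tip of the bevelled spring catch at the die's +x side, 48 mm from the die's middle and 60 mm above the bench; 28 mm wide, it spans 57 to 70 mm above the bench. The plate, pushed down past it, drives it 7 mm outward (about 3 N); then it snaps back over the plate's edge.
- catch_b_nose (a point): Tip of the bevelled spring catch at the die's -x side, 48 mm from the die's middle and 60 mm above the bench; 28 mm wide, it spans 57 to 70 mm above the bench. The plate, pushed down past it, drives it 7 mm outward (about 3 N); then it snaps back over the plate's edge.
- plate: The sprung plate, steel, 110 x 110 x 8 mm, square to the die. Origin: centre of its top face, z its upward normal. Raised, it lies 80 mm above the bench; it sinks 25 mm to a hard stop, flush with the rim. It rocks on its springs (2.5 N m per rad) if pressed off square. The catches snap over in the last 2 mm of travel; let go, it rises about 2 mm and stays under them.
- lift (a joint): How far the plate has been pushed down, m: 0 raised, 0.025 bottomed out. On top of the plate's own weight its springs need about 8 N to start it and 18 N at the bottom, and the catches add about 6 N on the way; the weight of the press block counts towards this.
- sleeve_mid (a point): Centre, half-way up, of the steel sleeve: upright tube, outer diameter 52, bore 40, height 60 mm, about 0.4 kg. Stands on the plate at the start. Its z axis is the tube's axis.
- press_mid (a point): Centre, half-way up, of the press block, which stands on the board: a flat steel disc, diameter 76, 18 mm thick, with a round stem, diameter 28 mm, up to a total height of 80 mm. This point lies 40 mm above its flat underside, on the axis (z up the stem). About 0.7 kg. It is the squat one with the wide thin foot.
- board: Wooden board 200 x 200 x 15 mm, fixed on the bench. Origin: centre of its underside. The press block and the two punches stand on it; it is wholly on the board within 60 mm of the middle in x and y.
- tray: Shallow plain sheet-metal parts tray, fixed, 200 (x) x 150 (y) mm outside, walls 25 mm high and 4 mm thick, floor 4 mm thick. Origin: centre of its underside. The collar stands in its half at negative x; the half at positive x is free.
- punch_a_mid (a point): Centre, half-way up, of a punch standing on the board: body diameter 50 x 55 mm tall, stem diameter 26 mm, total height 85 mm. Bystander.
- punch_b_mid (a point): Centre, half-way up, of a slimmer punch standing on the board: body diameter 42 x 55 mm tall, stem diameter 26 mm, total height 85 mm. Bystander.
- collar_mid (a point): Centre, half-way up, of the thick collar that stands in the tray: outer diameter 70, height 40 mm. Bystander.
- oil_can_mid (a point): Centre, half-way up, of the green can, diameter 56, height 130 mm, on the bench between the robot and the die set. Bystander.
There are look-alikes about, which are no part of the job. What is shaped like the part that bears press_mid but pink is not meant.

How it is judged:
On the way, in this order (a step that is already met when the one before it is completed fails the run):
1. the sleeve stands upright in the tray, let go (x of sleeve_mid in the frame of tray between -0.075 and 0.075 m and y of sleeve_mid in the frame of tray between -0.05 and 0.05 m and angle between sleeve_mid's own z axis and vertical below 0.1 rad and z of sleeve_mid in the frame of tray below 0.04 m and contact force between the fingers and sleeve below 0.1 N), for 0.2 s.
2. the press block holds the plate at the bottom of its travel, level (value of joint lift above 0.0235 m and angle between plate's own z axis and vertical below 0.05 rad and contact force between press_block and plate above 4 N), for 0.2 s.
At the end, for the whole second after the job is handed in: Plate down under both catches (20 of its 25 mm or more, level within 0.05 rad); sleeve upright on the tray's floor, centre within 75 (x), 50 mm (y) of its middle; press block upright on the board, centre within 90 mm of its middle in x and y; upright within 0.1 rad; at rest (value of joint lift above 0.02 m and angle between plate's own z axis and vertical below 0.05 rad and x of sleeve_mid in the frame of tray between -0.075 and 0.075 m and y of sleeve_mid in the frame of tray between -0.05 and 0.05 m and angle between each of sleeve_mid, press_mid's own z axis and vertical below 0.1 rad and z of sleeve_mid in the frame of tray below 0.04 m and x of press_mid in the frame of board between -0.09 and 0.09 m and y of press_mid in the frame of board between -0.09 and 0.09 m and z of press_mid in the frame of board between 0.048 and 0.06 m and linear speed of each of press_block, sleeve below 0.02 m/s); the robot touches nothing.
It fails at once if the thicker punch is moved more than 20 mm or tipped (distance of punch_a_mid from where it was at the start of the episode above 0.02 m or angle between punch_a_mid's own z axis and vertical above 0.35 rad).
It fails at once if the slimmer punch is moved more than 20 mm or tipped (distance of punch_b_mid from where it was at the start of the episode above 0.02 m or angle between punch_b_mid's own z axis and vertical above 0.35 rad).
It fails at once if the collar is moved more than 20 mm or tipped (distance of collar_mid from where it was at the start of the episode above 0.02 m or angle between collar_mid's own z axis and vertical above 0.35 rad).
It fails at once if the oil can is moved more than 20 mm or tipped (distance of oil_can_mid from where it was at the start of the episode above 0.02 m or angle between oil_can_mid's own z axis and vertical above 0.35 rad).
It also fails if it takes over 72 s, if anything falls off the work surface, if the arm or the gripper's body presses on something with over 40 N, if the wrist force passes 120 N, or if a joint passes its speed limit or range.

## Working session

There is one attempt and no reset: what is moved stays moved. The work goes in short steps, Python scripts to look and compute and a tool call to move; the robot and the scene stay as the last step left them, time stands still between calls to the robot, and variables do not carry over. Pictures are saved under pics/ and viewed, at most 10 in all, crops included, and the job is handed in when it is done.

Besides the shell and the picture viewer there is one more tool, called after "Emit:" as name(argument=value, ...) on one line, values as JSON. servo_tool: Moves the arm, as the interface text tells. Its arguments: {"type":"object","properties":{"series":{"type":"array","items":{"type":"array","items":{"type":"number","minimum":-1,"maximum":1}}},"fingers":{"type":"number"},"newtons":{"type":"number"}},"required":["series"]}

```bash
mkdir -p pics; ls; cat > h.py <<'E'
import numpy as np, cv2
from scipy.spatial.transform import Rotation as R
from station import arm
def rot(o):
    o=np.array(o,float)
    return o if o.shape==(3,3) else R.from_rotvec(o).as_matrix()
E
python3 - <<'E'
from h import *
o=arm.get_obs(); print(o)
for n in("scene","top"):
    i=arm.camera_info(n); print(n,i)
    p,d=arm.get_image(n); cv2.imwrite(f"pics/{n}.png",p[:,:,::-1]); np.savez(f"{n}.npz",p=p,d=d)
    print((d>0).mean())
E
```

```text
pics
{'time_s': 0.0, 'q': array([ 1.29502811e+00,  2.60677783e-01, -1.39383432e-01,  1.17269921e+00,
       -3.12740979e-05,  1.57079530e+00]), 'qd': array([-0.00068602, -0.00098499,  0.00020462, -0.00073065,  0.0010182 ,
       -0.00081239]), 'effort': array([-1.78334452e-03, -4.05678892e+01,  2.53923243e+01,  1.87961420e-02,
       -1.31161669e-04,  5.71208062e-06]), 'tool_pos': array([0.14277668, 0.50451428, 0.23846273]), 'tcp_rot': array([-4.31769722e-01, -3.11153795e+00,  3.06243838e-03]), 'ft_force': array([ 0.20945247, -0.76559587,  0.03038849]), 'torque': array([ 0.00997437, -0.02937769, -0.04557695]), 'gripper_force': 0.0, 'finger_gap': 0.08532111277053867}
scene {'mtx': array([[471.93052397,   0.        , 314.00398806],
       [  0.        , 471.93052397, 181.37327455],
       [  0.        ,   0.        ,   1.        ]]), 'eye': array([1.31092963, 0.4702987 , 0.89843557]), 'orientation': array([0.50563929, 0.89465374, 1.98191641])}
0.993359375
top {'mtx': array([[382.84686583,   0.        , 314.98140593],
       [  0.        , 382.84686583, 208.35870949],
       [  0.        ,   0.        ,   1.        ]]), 'eye': array([3.96585115e-01, 5.37844527e-04, 1.02955238e+00]), 'orientation': array([ 0.12829479, -0.12075173, -1.56563501])}
0.99595703125
```

View pics/top.png

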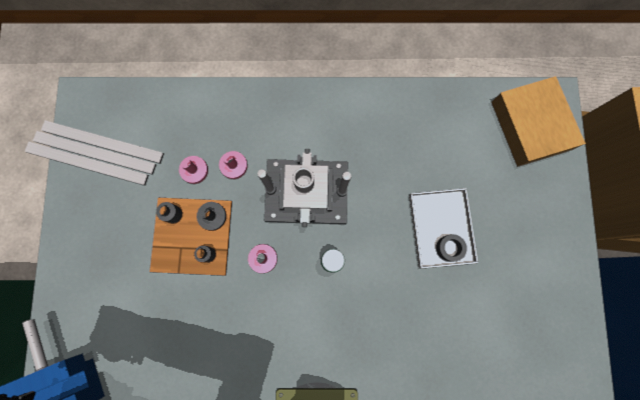

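View pics/scene.png

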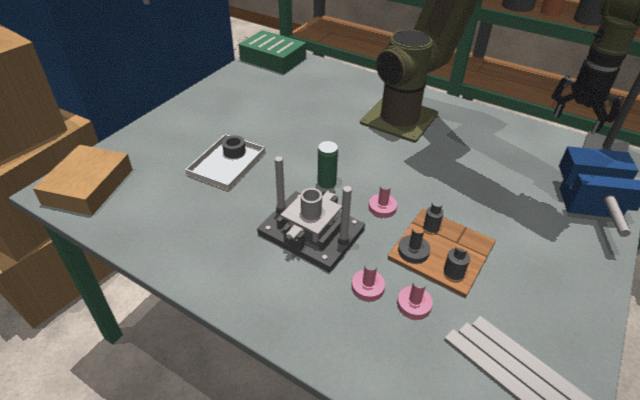

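The top view shows the die at about (305,192) with the sleeve at (303,181). The press block is the dark wide disc at (211,215) on the board (192,237), with punches at (168,211) and (205,254). The tray is at (443,228), the collar at (452,247), and the can at (332,259). The pink look-alikes at (262,258), (233,164) and (193,169) are to be ignored. The scene view agrees.

```bash
cat >> h.py <<'E'
def cloud(n,d,info=None):
    i=info or arm.camera_info(n); K=i["mtx"]; v,u=np.mgrid[:d.shape[0],:d.shape[1]]
    c=np.stack([(u-K[0,2])/K[0,0]*d,-(v-K[1,2])/K[1,1]*d,-d],-1)
    return c@rot(i["orientation"]).T+i["eye"]
E
python3 - <<'E'
from h import *
C={n:cloud(n,np.load(n+".npz")["d"]) for n in("top","scene")}
c=C["top"]
seeds={"die":(305,192),"sleeve":(303,181),"press":(211,215),"pa":(168,211),"pb":(205,254),"tray":(430,210),"collar":(452,247),"can":(332,259),"bench":(380,300),"pilA":(262,175),"pilB":(347,176)}
for k,(u,v) in seeds.items(): print(k,c[v,u].round(3))
def lay(name,xy,r,z0,z1):
    for n in C:
        q=C[n].reshape(-1,3); m=(np.hypot(q[:,0]-xy[0],q[:,1]-xy[1])<r)&(q[:,2]>z0)&(q[:,2]<z1); q=q[m]
        if len(q)<4: print(name,n,len(q)); continue
        (ce,sz,a)=cv2.minAreaRect((q[:,:2]*1000).astype(np.float32)); cc,rr=cv2.minEnclosingCircle((q[:,:2]*1000).astype(np.float32))
        print(name,n,len(q),"rect",np.round(ce,1),np.round(sz,1),round(a,1),"circ",np.round(cc,1),round(rr,1),"z",np.median(q[:,2]).round(4))
g=lambda k:c[seeds[k][1],seeds[k][0]][:2]
lay("sleeve",g("sleeve"),.06,.132,.15)
lay("plate",g("die"),.09,.076,.086)
lay("pilA",g("pilA"),.05,.19,.21); lay("pilB",g("pilB"),.05,.19,.21)
lay("press stem",g("press"),.04,.089,.1); lay("press disc",g("press"),.06,.028,.037)
lay("pa",g("pa"),.05,.092,.108); lay("pb",g("pb"),.05,.092,.108)
lay("board",g("press")+[-.05,.05],.17,.010,.019)
lay("collar",g("collar"),.06,.038,.05); lay("can",g("can"),.06,.12,.14)
lay("traywalls",g("tray"),.17,.018,.030)
lay("base",g("die"),.18,.02,.029)
lay("bench",g("bench"),.02,-.02,.02)
E
```

```text
die [0.589 0.03  0.089]
sleeve [0.618 0.036 0.082]
press [0.533 0.269 0.069]
pa [0.541 0.373 0.083]
pb [0.434 0.276 0.08 ]
tray [ 0.557 -0.307 -0.001]
collar [ 0.457 -0.36   0.002]
can [ 0.421 -0.035  0.126]
bench [ 0.318 -0.165  0.003]
pilA [0.605 0.123 0.199]
pilB [ 0.603 -0.067  0.197]
sleeve top 167 rect [614.1  35. ] [50.3 50.4] 63.3 circ [614.4  35.1] 26.0 z 0.1382
sleeve scene 171 rect [615.6  34.4] [51.2 51.5] 78.9 circ [616.  33.] 27.6 z 0.1375
plate top 1467 rect [605.4  30.5] [149.7 150.1] 31.2 circ [599.8  29.6] 87.7 z 0.0794
plate scene 909 rect [606.8  14.1] [143.9 113.1] 88.6 circ [607.7  22.3] 80.3 z 0.0789
pilA top 67 rect [608.1 125.2] [18.6 17.7] 45.6 circ [608.6 125.2] 9.9 z 0.1985
pilA scene 61 rect [611.4 124.8] [20.  17.7] 32.6 circ [611.4 124.4] 10.5 z 0.1983
pilB top 68 rect [602.6 -64.3] [19. 18.] 4.7 circ [602.8 -64.4] 10.0 z 0.1982
pilB scene 55 rect [604.7 -63.9] [19.7 19.1] 4.3 circ [605.3 -62.7] 11.5 z 0.1978
press stem top 8 rect [533.7 271.4] [ 4.6 21.1] 73.0 circ [534.4 273.6] 10.6 z 0.091
press stem scene 21 rect [550.4 284. ] [ 8.9 23.5] 14.6 circ 
[... 875 characters left out ...]
can top 395 rect [418.3 -35.5] [50.8 49.6] 44.8 circ [418.3 -35.3] 26.1 z 0.1293
can scene 222 rect [420.1 -36.3] [52.6 51.8] 60.1 circ [419.8 -36.3] 27.6 z 0.1286
traywalls top 556 rect [ 507.8 -332.4] [200.3 152.1] 5.4 circ [ 507.5 -332. ] 124.1 z 0.0233
traywalls scene 489 rect [ 509.6 -332.6] [203.2 153.2] 5.7 circ [ 509.  -331.3] 123.3 z 0.0225
base top 2147 rect [555.3  32.3] [220.  270.8] 88.3 circ [567.7  32. ] 161.6 z 0.0242
base scene 1843 rect [557.   32.2] [222.3 278.7] 87.4 circ [569.3  32.4] 163.0 z 0.0241
bench top 185 rect [ 318.2 -164.4] [36.1 39.2] 0.7 circ [ 318.5 -164.7] 19.8 z -0.0005
bench scene 78 rect [ 320.9 -166.3] [36.  34.6] 86.3 circ [ 319.2 -165.3] 19.3 z -0.001
```

```bash
cat >> h.py <<'E'
def frame(yaw):
    y=np.deg2rad(yaw); Y=np.array([np.cos(y),np.sin(y),0]); Z=np.array([0,0,-1.]); return np.stack([np.cross(Y,Z),Y,Z],1)
def plan(*wps):
    """each wp (x,y,z,yaw): prints the final row of the call that leads to it"""
    o=arm.get_obs(); p=o["tool_pos"]; A=rot(o["tcp_rot"])
    print("at",p.round(4),"t",o["time_s"])
    for x,y,z,w in wps:
        B=frame(w); t=np.array([x,y,z]); s=A.T@(t-p)/.15; r=R.from_matrix(A.T@B).as_rotvec()/np.pi
        print((x,y,z,w),"->",s.round(3),r.round(4),"" if abs(s).max()<=1 else "TOO FAR", "rows>=",max(np.linalg.norm(s)*.15/.0625,np.linalg.norm(r)*180/10.7).round(1)); p,A=t,B
E
python3 -c "
from h import *
plan((.25,.40,.29,50),(.37,.29,.29,24),(.49,.16,.29,-1.9),(.615,.0345,.29,-1.9),(.615,.0345,.17,-1.9))
print(arm.camera_info('wrist'))"
```

```text
at [0.1428 0.5046 0.2385] t 0.1
(0.25, 0.4, 0.29, 50) -> [-0.878 -0.477 -0.342] [-6.000e-04  1.000e-04  1.344e-01]  rows>= 2.5
(0.37, 0.29, 0.29, 24) -> [-1.084 -0.048  0.   ] [0.     0.     0.1444] TOO FAR rows>= 2.6
(0.49, 0.16, 0.29, -1.9) -> [-1.117  0.378  0.   ] [0.     0.     0.1439] TOO FAR rows>= 2.8
(0.615, 0.0345, 0.29, -1.9) -> [-0.809  0.861  0.   ] [0. 0. 0.]  rows>= 2.8
(0.615, 0.0345, 0.17, -1.9) -> [0.  0.  0.8] [0. 0. 0.]  rows>= 1.9
{'mtx': array([[309.70691629,   0.        , 318.94266167],
       [  0.        , 309.70691629, 201.68248263],
       [  0.        ,   0.        ,   1.        ]]), 'eye': array([0.0608577 , 0.52699784, 0.3721421 ]), 'orientation': array([-0.28793205, -0.21627063,  1.28309564])}
```

```bash
python3 -c "
from h import *
plan((.25,.40,.29,76),(.36,.30,.29,80),(.47,.18,.29,84),(.56,.08,.29,88.1),(.615,.0345,.29,88.1),(.615,.0345,.17,88.1))"
```

```text
at [0.1428 0.5046 0.2385] t 0.1
(0.25, 0.4, 0.29, 76) -> [-0.878 -0.477 -0.342] [-0.0006 -0.     -0.01  ]  rows>= 2.5
(0.36, 0.3, 0.29, 80) -> [-0.873 -0.469  0.   ] [ 0.      0.     -0.0222]  rows>= 2.4
(0.47, 0.18, 0.29, 84) -> [-0.861 -0.661  0.   ] [ 0.      0.     -0.0222]  rows>= 2.6
(0.56, 0.08, 0.29, 88.1) -> [-0.666 -0.6    0.   ] [ 0.      0.     -0.0228]  rows>= 2.2
(0.615, 0.0345, 0.29, 88.1) -> [-0.377 -0.291  0.   ] [0. 0. 0.]  rows>= 1.1
(0.615, 0.0345, 0.17, 88.1) -> [0.  0.  0.8] [0. 0. 0.]  rows>= 1.9
```

Emit:
servo_tool(series=[[-0.4,-0.46,-0.34,0,0,0],[-0.48,-0.46,-0.34,0,0,0]], fingers=-1, newtons=80)

```text
time_s: 0.35
tool_pos: [0.1934, 0.4177, 0.2905]
tcp_rot: [-0.429, -3.112, 0.002]
ft_force: [0.2, 0.7, 0.2]
finger_gap: 0.0854
gripper_force: 0.0
```

```bash
python3 -c "
from h import *
print(arm.get_obs()['q'].round(3))
plan((.30,.38,.29,80),(.39,.28,.29,84),(.48,.18,.29,88.1),(.56,.08,.29,88.1),(.615,.0345,.29,88.1))"
```

```text
[ 1.137  0.132 -0.17   1.271 -0.     1.411]
at [0.1934 0.4177 0.2905] t 0.35
(0.3, 0.38, 0.29, 80) -> [-0.752 -0.049  0.004] [-0.0005 -0.     -0.0317]  rows>= 1.8
(0.39, 0.28, 0.29, 84) -> [-0.707 -0.552  0.   ] [ 0.      0.     -0.0222]  rows>= 2.2
(0.48, 0.18, 0.29, 88.1) -> [-0.666 -0.6    0.   ] [ 0.      0.     -0.0228]  rows>= 2.2
(0.56, 0.08, 0.29, 88.1) -> [-0.555 -0.649  0.   ] [0. 0. 0.]  rows>= 2.0
(0.615, 0.0345, 0.29, 88.1) -> [-0.377 -0.291  0.   ] [0. 0. 0.]  rows>= 1.1
```

Emit:
servo_tool(series=[[-0.38,-0.02,0,0,0,-0.016],[-0.75,-0.05,0,0,0,-0.032],[-0.75,-0.05,0,0,0,-0.032]])

```text
time_s: 0.72
tool_pos: [0.3025, 0.3798, 0.2898]
tcp_rot: [0.284, 3.128, -0.001]
ft_force: [-0.5, 1.2, -0.4]
finger_gap: 0.0857
gripper_force: 0.0
```

Emit:
servo_tool(series=[[-0.35,-0.28,0,0,0,-0.011],[-0.71,-0.55,0,0,0,-0.022],[-0.71,-0.55,0,0,0,-0.022]])

```text
time_s: 1.1
tool_pos: [0.391, 0.2795, 0.2899]
tcp_rot: [-0.173, -3.136, 0.001]
ft_force: [-0.1, 0.9, -0.0]
finger_gap: 0.0855
gripper_force: 0.0
```

Emit:
servo_tool(series=[[-0.33,-0.3,0,0,0,-0.011],[-0.67,-0.6,0,0,0,-0.023],[-0.67,-0.6,0,0,0,-0.023]])

```text
time_s: 1.48
tool_pos: [0.4816, 0.1802, 0.2898]
tcp_rot: [-0.059, -3.14, 0.0]
ft_force: [-0.3, -0.2, -0.1]
finger_gap: 0.0853
gripper_force: 0.0
```

Emit:
servo_tool(series=[[-0.28,-0.32,0,0,0,0],[-0.55,-0.65,0,0,0,0],[-0.55,-0.65,0,0,0,0]])

```text
time_s: 1.85
tool_pos: [0.5608, 0.0802, 0.2894]
tcp_rot: [-0.059, -3.14, -0.0]
ft_force: [-1.1, 0.7, -0.8]
finger_gap: 0.0856
gripper_force: 0.0
```

```bash
python3 -c "
from h import *
print(arm.get_obs()['q'].round(3))
plan((.615,.0345,.29,88.1),(.615,.0345,.17,88.1),(.615,.0345,.11,88.1))
p,d=arm.get_image('wrist'); cv2.imwrite('pics/w1.png',p[:,:,::-1])"
```

```text
[0.142 0.319 0.076 1.328 0.    0.179]
at [0.5608 0.0802 0.2894] t 1.85
(0.615, 0.0345, 0.29, 88.1) -> [-0.372 -0.291 -0.004] [ 0.     -0.0003 -0.0013]  rows>= 1.1
(0.615, 0.0345, 0.17, 88.1) -> [0.  0.  0.8] [0. 0. 0.]  rows>= 1.9
(0.615, 0.0345, 0.11, 88.1) -> [0.  0.  0.4] [0. 0. 0.]  rows>= 1.0
```

View pics/w1.png

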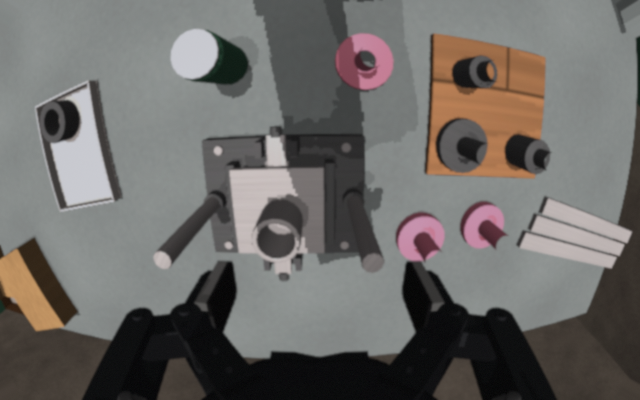

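The wrist view shows the sleeve on the plate at about (280,235), between the pillar tops at (164,260) and (372,262). The fingers at the bottom straddle x≈320, and I still have to shift by (54,-46) mm. That agrees with the measured positions.

Emit:
servo_tool(series=[[-0.19,-0.15,0,0,0,0],[-0.37,-0.29,0,0,0,0],[-0.37,-0.29,0,0,0,0]])

```text
time_s: 2.28
tool_pos: [0.6138, 0.0373, 0.2896]
tcp_rot: [-0.052, -3.14, -0.001]
ft_force: [-0.1, 1.4, -0.7]
finger_gap: 0.0853
gripper_force: 0.0
```

Emit:
servo_tool(series=[[0,0,0.35,0,0,0],[0,0,0.7,0,0,0],[0,0,0.7,0,0,0]])

```text
time_s: 2.65
tool_pos: [0.608, 0.0379, 0.1811]
tcp_rot: [-0.049, -3.129, 0.0]
ft_force: [-0.1, 1.5, 0.5]
finger_gap: 0.0854
gripper_force: 0.0
```

```bash
python3 -c "
from h import *
plan((.615,.0345,.11,88.1))
print(arm.camera_info('wrist')['eye'])
p,d=arm.get_image('wrist'); cv2.imwrite('pics/w2.png',p[:,:,::-1])"
```

```text
at [0.608  0.0379 0.1811] t 2.65
(0.615, 0.0345, 0.11, 88.1) -> [-0.053 -0.021  0.474] [-0.0001 -0.0038  0.0006]  rows>= 1.1
[0.52443101 0.0396351  0.31571239]
```

View pics/w2.png

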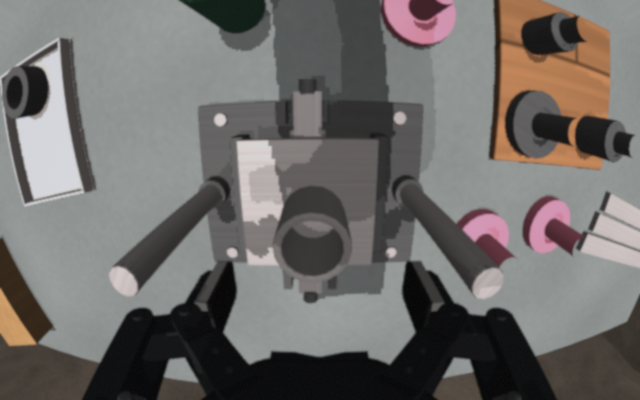

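The sleeve mouth at (312,240) is centred between the fingertips, x≈222 and 415. The arm lags about 7 mm in x, so I correct that while descending.

Emit:
servo_tool(series=[[0,0,0,0,0,0],[-0.0,0,0,0,0,0]])

```text
time_s: 2.95
tool_pos: [0.6155, 0.0363, 0.1883]
tcp_rot: [0.052, 3.136, 0.001]
ft_force: [0.2, 0.5, 0.8]
finger_gap: 0.0853
gripper_force: 0.0
```

```bash
python3 -c "
from h import *
plan((.615,.0345,.11,88.1)); print(arm.get_obs()['q'].round(3))"
```

```text
at [0.6155 0.0363 0.1883] t 2.95
(0.615, 0.0345, 0.11, 88.1) -> [ 0.006 -0.012  0.522] [ 0.0002  0.0017 -0.0001]  rows>= 1.3
[ 0.059  0.436 -0.007  1.122  0.     0.092]
```

Emit:
servo_tool(series=[[0,-0.01,0.2,0,0,0],[0,-0.01,0.4,0,0,0],[0,-0.01,0.5,0,0,0],[0,-0.01,0.5,0,0,0],[0,-0.01,0.5,0,0,0]])

```text
time_s: 3.58
tool_pos: [0.6148, 0.0343, 0.1118]
tcp_rot: [0.053, 3.139, 0.0]
ft_force: [-0.2, 0.0, -0.2]
finger_gap: 0.0853
gripper_force: 0.0
```

Emit:
servo_tool(series=[[0,0,0,0,0,0],[0,0,0,0,0,0],[0,0,0,0,0,0],[0,0,0,0,0,0],[0,0,0,0,0,0]], fingers=1, newtons=50)

```text
time_s: 4.2
tool_pos: [0.6142, 0.0338, 0.1108]
tcp_rot: [0.054, 3.14, -0.001]
ft_force: [0.5, -3.4, 4.5]
finger_gap: 0.0513
gripper_force: 51.4
```

Emit:
servo_tool(series=[[0,0,-0.05,0,0,0],[0,0,-0.1,0,0,0],[0,0,-0.1,0,0,0]])

```text
time_s: 4.58
tool_pos: [0.6133, 0.0346, 0.1252]
tcp_rot: [-0.053, -3.14, -0.001]
ft_force: [-0.1, -0.3, -4.6]
finger_gap: 0.0516
gripper_force: 52.8
```

```bash
python3 -c "
from h import *
plan((.61,.0345,.26,88.1),(.60,-.04,.30,88.1),(.60,-.15,.30,90),(.585,-.25,.25,93),(.5585,-.3276,.2,95.5),(.5585,-.3276,.08,95.5))"
```

```text
at [0.6133 0.0346 0.1252] t 4.575
(0.61, 0.0345, 0.26, 88.1) -> [ 0.023 -0.001 -0.899] [ 0.0002 -0.0002 -0.0001]  rows>= 2.2
(0.6, -0.04, 0.3, 88.1) -> [ 0.05  -0.499 -0.267] [0. 0. 0.]  rows>= 1.4
(0.6, -0.15, 0.3, 90) -> [-0.024 -0.733  0.   ] [ 0.      0.     -0.0106]  rows>= 1.8
(0.585, -0.25, 0.25, 93) -> [ 0.1   -0.667  0.333] [ 0.      0.     -0.0167]  rows>= 1.8
(0.5585, -0.3276, 0.2, 95.5) -> [ 0.203 -0.507  0.333] [ 0.      0.     -0.0139]  rows>= 1.5
(0.5585, -0.3276, 0.08, 95.5) -> [0.  0.  0.8] [0. 0. 0.]  rows>= 1.9
```

Emit:
servo_tool(series=[[0,0,-0.2,0,0,0],[0,0,-0.45,0,0,0],[0,0,-0.7,0,0,0],[0.02,0,-0.9,0,0,0],[0.02,0,-0.9,0,0,0]])

```text
time_s: 5.2
tool_pos: [0.6119, 0.0347, 0.2625]
tcp_rot: [0.053, 3.136, 0.001]
ft_force: [-0.5, 0.3, -4.7]
finger_gap: 0.0515
gripper_force: 54.0
```

Emit:
servo_tool(series=[[0.01,-0.1,-0.15,0,0,0],[0.03,-0.25,-0.27,0,0,0],[0.05,-0.5,-0.27,0,0,0]])

```text
time_s: 5.58
tool_pos: [0.6008, -0.04, 0.3]
tcp_rot: [-0.05, -3.141, -0.001]
ft_force: [1.2, -0.9, -5.3]
finger_gap: 0.0513
gripper_force: 54.1
```

Emit:
servo_tool(series=[[0,-0.24,0,0,0,-0.003],[-0.01,-0.48,0,0,0,-0.007],[-0.02,-0.73,0,0,0,-0.011]])

```text
time_s: 5.95
tool_pos: [0.599, -0.1506, 0.2981]
tcp_rot: [0.002, -3.138, -0.002]
ft_force: [0.7, -0.5, -4.5]
finger_gap: 0.051
gripper_force: 54.0
```

Emit:
servo_tool(series=[[0.03,-0.22,0.1,0,0,-0.005],[0.06,-0.44,0.2,0,0,-0.01],[0.1,-0.67,0.33,0,0,-0.017]])

```text
time_s: 6.32
tool_pos: [0.5842, -0.251, 0.2483]
tcp_rot: [0.086, -3.138, -0.003]
ft_force: [0.9, 0.1, -4.9]
finger_gap: 0.0512
gripper_force: 54.0
```

Emit:
servo_tool(series=[[0.07,-0.17,0.1,0,0,-0.005],[0.14,-0.34,0.2,0,0,-0.01],[0.2,-0.5,0.33,0,0,-0.014],[0.2,-0.5,0.33,0,0,-0.014],[0.2,-0.5,0.33,0,0,-0.014]])

```text
time_s: 6.95
tool_pos: [0.5585, -0.3262, 0.2002]
tcp_rot: [0.154, -3.136, -0.003]
ft_force: [0.6, -0.4, -5.4]
finger_gap: 0.0515
gripper_force: 54.2
```

```bash
python3 -c "
from h import *
plan((.5585,-.3276,.08,95.5),(.5585,-.3276,.035,95.5))"
```

```text
at [ 0.5585 -0.3262  0.2002] t 6.95
(0.5585, -0.3276, 0.08, 95.5) -> [-0.    -0.011  0.802] [ 0.0007 -0.0006  0.0006]  rows>= 1.9
(0.5585, -0.3276, 0.035, 95.5) -> [0.  0.  0.3] [0. 0. 0.]  rows>= 0.7
```

Emit:
servo_tool(series=[[0,-0.01,0.25,0,0,0],[0,-0.01,0.5,0,0,0],[0,-0.01,0.7,0,0,0],[0,-0.01,0.8,0,0,0],[0,-0.01,0.8,0,0,0]])

```text
time_s: 7.58
tool_pos: [0.559, -0.3275, 0.0811]
tcp_rot: [0.155, -3.136, -0.002]
ft_force: [-0.4, -0.0, -4.1]
finger_gap: 0.0512
gripper_force: 54.1
```

Emit:
servo_tool(series=[[0,0,0.1,0,0,0],[0,0,0.2,0,0,0],[0,0,0.26,0,0,0],[0,0,0.29,0,0,0],[0,0,0.29,0,0,0]])

```text
time_s: 8.2
tool_pos: [0.559, -0.3284, 0.0379]
tcp_rot: [0.154, -3.137, -0.001]
ft_force: [-0.0, -0.4, -4.9]
finger_gap: 0.0512
gripper_force: 54.1
```

Emit:
servo_tool(series=[[0,0,0.01,0,0,0],[0,0,0.02,0,0,0],[0,0,0.03,0,0,0],[0,0,0.03,0,0,0]])

```text
time_s: 8.7
tool_pos: [0.5597, -0.3288, 0.0366]
tcp_rot: [-0.154, 3.136, -0.002]
ft_force: [-3.7, 1.5, 9.1]
finger_gap: 0.0516
gripper_force: 55.2
```

Emit:
servo_tool(series=[[0,0,0,0,0,0],[0,0,0,0,0,0],[0,0,0,0,0,0],[0,0,0,0,0,0]], fingers=-0.6)

```text
time_s: 9.2
tool_pos: [0.5593, -0.3284, 0.0337]
tcp_rot: [-0.154, 3.138, 0.0]
ft_force: [-0.9, -0.3, -0.0]
finger_gap: 0.0685
gripper_force: 0.0
```

Emit:
servo_tool(series=[[0,0,-0.15,0,0,0],[0,0,-0.4,0,0,0],[0,0,-0.7,0,0,0],[0,0,-1,0,0,0],[0,0,-1,0,0,0]])

```text
time_s: 9.82
tool_pos: [0.5618, -0.3299, 0.1884]
tcp_rot: [-0.154, 3.13, -0.008]
ft_force: [1.2, -0.6, -1.1]
finger_gap: 0.0683
gripper_force: 0.0
```

```bash
python3 -c "
from h import *
for n in('top','scene'):
    p,d=arm.get_image(n); np.savez(n+'2.npz',p=p,d=d)
    q=cloud(n,d).reshape(-1,3)
    m=(np.hypot(q[:,0]-.5585,q[:,1]+.3276)<.045)&(q[:,2]>.055)&(q[:,2]<.075); q=q[m]
    print(n,m.sum(),cv2.minEnclosingCircle((q[:,:2]*1000).astype(np.float32)),np.median(q[:,2]) if m.any() else 0)
plan((.56,-.23,.31,93),(.56,-.10,.31,90),(.55,.03,.31,88.1),(.545,.16,.28,88.1),(.537,.2814,.25,88.1),(.537,.2814,.13,88.1))"
```

```text
top 126 ((558.0723266601562, -326.4847106933594), 25.975936889648438) 0.06208537593971508
scene 122 ((560.5567626953125, -326.98590087890625), 27.969396591186523) 0.06106622165798109
at [ 0.5593 -0.3285  0.1839] t 9.925
(0.56, -0.23, 0.31, 93) -> [-0.069  0.653 -0.841] [-0.0001  0.0002  0.0145]  rows>= 2.6
(0.56, -0.1, 0.31, 90) -> [-0.045  0.865  0.   ] [0.     0.     0.0167]  rows>= 2.1
(0.55, 0.03, 0.31, 88.1) -> [0.067 0.867 0.   ] [0.     0.     0.0106]  rows>= 2.1
(0.545, 0.16, 0.28, 88.1) -> [0.062 0.865 0.2  ] [0. 0. 0.]  rows>= 2.1
(0.537, 0.2814, 0.25, 88.1) -> [0.08  0.807 0.2  ] [0. 0. 0.]  rows>= 2.0
(0.537, 0.2814, 0.13, 88.1) -> [0.  0.  0.8] [0. 0. 0.]  rows>= 1.9
```

Sleeve stands at its target in the tray (top at z≈0.062, upright). Moving to the press block.

Emit:
servo_tool(series=[[0,0,-0.35,0,0,0.005],[-0.03,0.33,-0.7,0,0,0.01],[-0.07,0.65,-0.84,0,0,0.015],[-0.07,0.65,-0.84,0,0,0.015]], fingers=-0.6)

```text
time_s: 10.42
tool_pos: [0.5607, -0.2274, 0.3111]
tcp_rot: [-0.087, 3.139, 0.0]
ft_force: [-0.2, -0.5, -0.2]
finger_gap: 0.0682
gripper_force: 0.0
```

Emit:
servo_tool(series=[[-0.02,0.43,0,0,0,0.008],[-0.04,0.86,0,0,0,0.017],[-0.04,0.86,0,0,0,0.017]])

```text
time_s: 10.8
tool_pos: [0.5585, -0.0983, 0.3074]
tcp_rot: [0.003, -3.137, -0.002]
ft_force: [-0.2, 0.1, 0.2]
finger_gap: 0.0682
gripper_force: 0.0
```

Emit:
servo_tool(series=[[0.03,0.43,0,0,0,0.005],[0.07,0.87,0,0,0,0.01],[0.07,0.87,0,0,0,0.01]])

```text
time_s: 11.18
tool_pos: [0.5487, 0.0312, 0.3079]
tcp_rot: [-0.047, -3.138, 0.0]
ft_force: [1.1, -0.4, -0.4]
finger_gap: 0.0684
gripper_force: 0.0
```

Emit:
servo_tool(series=[[0.03,0.43,0,0,0,0],[0.06,0.86,0.1,0,0,0],[0.06,0.86,0.2,0,0,0]])

```text
time_s: 11.55
tool_pos: [0.5453, 0.1601, 0.2779]
tcp_rot: [-0.048, -3.14, 0.001]
ft_force: [0.0, -1.2, 0.3]
finger_gap: 0.068
gripper_force: 0.0
```

Emit:
servo_tool(series=[[0.04,0.4,0.1,0,0,0],[0.08,0.8,0.2,0,0,0],[0.08,0.8,0.2,0,0,0],[0.08,0.8,0.2,0,0,0]])

```text
time_s: 12.05
tool_pos: [0.5372, 0.2772, 0.2485]
tcp_rot: [-0.055, -3.139, 0.004]
ft_force: [-1.2, -0.3, 0.5]
finger_gap: 0.0684
gripper_force: 0.0
```

```bash
python3 -c "
from h import *
plan((.537,.2814,.13,88.1),(.537,.2814,.066,88.1))
print(arm.camera_info('wrist'))
p,d=arm.get_image('wrist'); cv2.imwrite('pics/w3.png',p[:,:,::-1])"
```

```text
at [0.5372 0.2772 0.2485] t 12.05
(0.537, 0.2814, 0.13, 88.1) -> [0.001 0.03  0.79 ] [-0.0007 -0.0005 -0.0006]  rows>= 1.9
(0.537, 0.2814, 0.066, 88.1) -> [0.    0.    0.427] [0. 0. 0.]  rows>= 1.0
{'mtx': array([[309.70691629,   0.        , 318.94266167],
       [  0.        , 309.70691629, 201.68248263],
       [  0.        ,   0.        ,   1.        ]]), 'eye': array([0.45230902, 0.27954581, 0.38217295]), 'orientation': array([-0.26692212, -0.25490056,  1.52152029])}
```

View pics/w3.png

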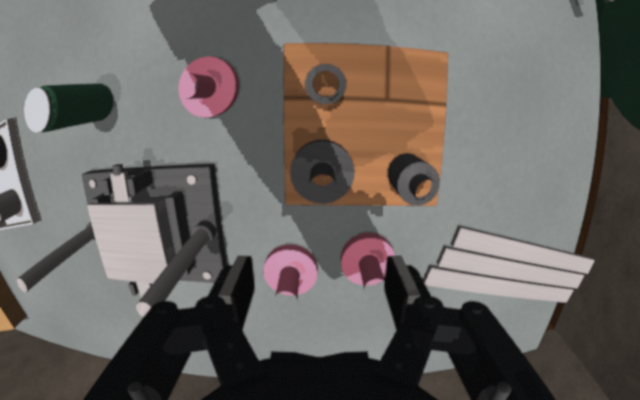

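The wrist view shows the press block's disc at (322,170) with the stem top near (322,175), centred between the fingers. Punch b is at (326,85) and punch a at (414,180). Next I cross-check the disc by casting rays.

```bash
cat >> h.py <<'E'
def wray(u,v,z,i):
    K=i["mtx"]; dx,dy=(u-K[0,2])/K[0,0],(v-K[1,2])/K[1,1]; t=np.hypot(dx,dy)
    k=np.sin(t)/max(t,1e-9); d=rot(i["orientation"])@[dx*k,-dy*k,-np.cos(t)]
    return i["eye"]+d*(z-i["eye"][2])/d[2]
E
python3 - <<'E'
from h import *
i=arm.camera_info("wrist"); p=cv2.imread("pics/w3.png")
hsv=cv2.cvtColor(p,cv2.COLOR_BGR2HSV); m=np.zeros(p.shape[:2],np.uint8)
m[125:225,275:375]=1
dk=((hsv[...,1]<70)&(hsv[...,2]<110)).astype(np.uint8)*m
n,l,s,c=cv2.connectedComponentsWithStats(dk); print(s[1:][s[1:,4]>100].tolist())
print(p[135:215:6,322].tolist())
for u,v,z in((322,138,.033),(322,202,.033),(291,170,.033),(354,170,.033),(322,175,.095)): print(u,v,wray(u,v,z,i).round(4))
E
```

```text
[[275, 125, 100, 100, 5293]]
[[39, 59, 86], [38, 38, 40], [45, 45, 46], [47, 46, 47], [47, 46, 47], [26, 26, 25], [25, 25, 26], [43, 63, 92], [41, 61, 88], [57, 57, 57], [56, 56, 57], [55, 55, 58], [87, 88, 86], [88, 88, 86]]
322 138 [0.4979 0.2807 0.033 ]
322 202 [0.5745 0.2782 0.033 ]
291 170 [0.5339 0.2435 0.033 ]
354 170 [0.5364 0.3167 0.033 ]
322 175 [0.5255 0.2793 0.095 ]
```

Emit:
servo_tool(series=[[0,0.02,0.25,0,0,0],[0,0.02,0.5,0,0,0],[0,0.02,0.7,0,0,0],[0,0.02,0.8,0,0,0],[0,0.02,0.8,0,0,0]])

```text
time_s: 12.72
tool_pos: [0.5369, 0.2804, 0.1293]
tcp_rot: [-0.056, -3.14, 0.002]
ft_force: [-0.1, 0.7, -0.1]
finger_gap: 0.0682
gripper_force: 0.0
```

```bash
python3 -c "
from h import *
plan((.5367,.281,.061,88.1))"
```

```text
at [0.5369 0.2804 0.1293] t 12.725
(0.5367, 0.281, 0.061, 88.1) -> [0.001 0.004 0.456] [-0.0003 -0.0004 -0.0008]  rows>= 1.1
```

Emit:
servo_tool(series=[[0,0,0.15,0,0,0],[0,0,0.3,0,0,0],[0,0,0.4,0,0,0],[0,0,0.45,0,0,0],[0,0,0.45,0,0,0]])

```text
time_s: 13.35
tool_pos: [0.5371, 0.2819, 0.0625]
tcp_rot: [0.053, 3.141, 0.0]
ft_force: [-1.0, -0.3, -0.2]
finger_gap: 0.0682
gripper_force: 0.0
```

Emit:
servo_tool(series=[[0,0,0,0,0,0],[0,0,0,0,0,0],[0,0,0,0,0,0],[0,0,0,0,0,0],[0,0,0,0,0,0]], fingers=1, newtons=100)

```text
time_s: 13.98
tool_pos: [0.5374, 0.2816, 0.0633]
tcp_rot: [0.054, 3.14, -0.0]
ft_force: [-0.5, -2.5, 5.4]
finger_gap: 0.026
gripper_force: 97.8
```

Emit:
servo_tool(series=[[0,0,0,0,0,0],[0,0,0,0,0,0],[0,0,-0.1,0,0,0],[0,0,-0.2,0,0,0],[0,0,-0.2,0,0,0]])

```text
time_s: 14.6
tool_pos: [0.5381, 0.2827, 0.0939]
tcp_rot: [0.053, 3.138, 0.003]
ft_force: [0.4, 0.2, -4.6]
finger_gap: 0.0261
gripper_force: 98.6
```

```bash
python3 -c "
from h import *
plan((.54,.28,.24,88.1),(.55,.19,.31,88.1),(.58,.10,.31,88.1),(.6067,.0304,.30,88.1),(.6067,.0304,.19,88.1),(.6067,.0304,.145,88.1))"
```

```text
at [0.5381 0.2827 0.0939] t 14.6
(0.54, 0.28, 0.24, 88.1) -> [-0.016 -0.016 -0.974] [ 0.0006  0.0009 -0.0002]  rows>= 2.3
(0.55, 0.19, 0.31, 88.1) -> [-0.087 -0.597 -0.467] [0. 0. 0.]  rows>= 1.8
(0.58, 0.1, 0.31, 88.1) -> [-0.22  -0.593  0.   ] [0. 0. 0.]  rows>= 1.5
(0.6067, 0.0304, 0.3, 88.1) -> [-0.193 -0.458  0.067] [0. 0. 0.]  rows>= 1.2
(0.6067, 0.0304, 0.19, 88.1) -> [0.    0.    0.733] [0. 0. 0.]  rows>= 1.8
(0.6067, 0.0304, 0.145, 88.1) -> [0.  0.  0.3] [0. 0. 0.]  rows>= 0.7
```

Emit:
servo_tool(series=[[0,0,-0.25,0,0,0],[0,0,-0.5,0,0,0],[0,0,-0.75,0,0,0],[-0.01,-0.01,-0.96,0,0,0]])

```text
time_s: 15.1
tool_pos: [0.5382, 0.2805, 0.2374]
tcp_rot: [0.053, 3.141, 0.0]
ft_force: [-0.0, -0.1, -6.2]
finger_gap: 0.0261
gripper_force: 99.0
```

Emit:
servo_tool(series=[[-0.02,-0.15,-0.2,0,0,0],[-0.05,-0.35,-0.4,0,0,0],[-0.09,-0.6,-0.47,0,0,0]])

```text
time_s: 15.48
tool_pos: [0.5495, 0.1899, 0.3086]
tcp_rot: [0.051, 3.138, 0.002]
ft_force: [0.6, -1.0, -6.3]
finger_gap: 0.0261
gripper_force: 99.3
```

Emit:
servo_tool(series=[[-0.07,-0.2,0,0,0,0],[-0.14,-0.4,0,0,0,0],[-0.22,-0.6,0,0,0,0]])

```text
time_s: 15.85
tool_pos: [0.5785, 0.0979, 0.3063]
tcp_rot: [-0.053, -3.14, 0.0]
ft_force: [0.5, -0.2, -5.1]
finger_gap: 0.0261
gripper_force: 99.3
```

Emit:
servo_tool(series=[[-0.07,-0.17,0,0,0,0],[-0.14,-0.34,0.03,0,0,0],[-0.19,-0.46,0.06,0,0,0],[-0.19,-0.46,0.06,0,0,0],[-0.19,-0.46,0.06,0,0,0]])

```text
time_s: 16.48
tool_pos: [0.6045, 0.0295, 0.2975]
tcp_rot: [-0.053, -3.14, -0.001]
ft_force: [-0.0, 0.9, -5.0]
finger_gap: 0.0259
gripper_force: 99.3
```

```bash
python3 - <<'E'
from h import *
plan((.6067,.0304,.19,88.1))
for n in('top','scene'):
    t=arm.get_obs()['tool_pos']
    p,d=arm.get_image(n); q=cloud(n,d).reshape(-1,3)
    m=(np.hypot(q[:,0]-t[0],q[:,1]-t[1])<.05)&(q[:,2]>t[2]-.055)&(q[:,2]<t[2]-.022); q=q[m]
    print(n,m.sum(),cv2.minEnclosingCircle((q[:,:2]*1000).astype(np.float32)),np.percentile(q[:,2],[2,50,90]).round(4),t.round(4))
    cv2.imwrite(f'pics/{n}3.png',p[:,:,::-1])
E
```

```text
at [0.6045 0.0295 0.2975] t 16.475
(0.6067, 0.0304, 0.19, 88.1) -> [-0.015  0.006  0.717] [ 0.0003 -0.0003 -0.0001]  rows>= 1.7Traceback (most recent call last):
  File "<stdin>", line 7, in <module>
    return _quantile_unchecked(
        a, q, axis, out, overwrite_input, method, keepdims, weights)
    return _ureduce(a,
                    func=_quantile_ureduce_func,
    ...<5 lines>...
                    overwrite_input=overwrite_input,
                    method=method)
    r = func(a, **kwargs)
    result = _quantile(arr,
                       quantiles=q,
    ...<2 lines>...
                       out=out,
                       weights=wgt)
    slices_having_nans = np.isnan(arr[-1, ...])
                                  ~~~^^^^^^^^^
IndexError: index -1 is out of bounds for axis 0 with size 0
```

```bash
python3 - <<'E'
from h import *
for n in('top','scene'):
    q=cloud(n,np.load(n+'2.npz')['d']).reshape(-1,3)
    m=(abs(q[:,0]-.6067)<.068)&(abs(q[:,1]-.0304)<.07)&(q[:,2]>.0765)&(q[:,2]<.083)
    im=np.zeros((200,200),np.uint8); ij=((q[m][:,:2]-[.5067,-.0696])*1000).round().astype(int); im[ij[:,0],ij[:,1]]=1
    im=cv2.morphologyEx(im,cv2.MORPH_CLOSE,np.ones((7,7))); im=cv2.morphologyEx(im,cv2.MORPH_OPEN,np.ones((25,25)))
    pts=np.argwhere(im).astype(np.float32)
    print(n,m.sum(),cv2.minAreaRect(pts), 'ctr',np.array(cv2.minAreaRect(pts)[0])+[506.7,-69.6])
n='scene'; t=arm.get_obs()['tool_pos']; p,d=arm.get_image(n); q=cloud(n,d).reshape(-1,3)
for a,b in((-.032,-.024),(-.05,-.02)):
    m=(np.hypot(q[:,0]-t[0],q[:,1]-t[1])<.05)&(q[:,2]>t[2]+a)&(q[:,2]<t[2]+b); k=q[m]
    print(m.sum(),cv2.minEnclosingCircle((k[:,:2]*1000).astype(np.float32)),np.percentile(k[:,2],[2,50,90]).round(4),t.round(4))
cv2.imwrite('pics/s4.png',cv2.resize(p[100:300,200:450,::-1],None,fx=3,fy=3))
E
```

```text
top 1707 ((100.0, 101.0), (108.0, 108.0), 90.0) ctr [606.7  31.4]
scene 1356 ((101.5, 99.5), (109.0, 109.0), 90.0) ctr [608.2  29.9]
363 ((606.5433349609375, 31.820619583129883), 38.26350402832031) [0.2659 0.2674 0.2691] [0.6046 0.0297 0.2978]
643 ((606.701171875, 31.58720588684082), 38.52943420410156) [0.2495 0.2664 0.2691] [0.6046 0.0297 0.2978]
```

View pics/s4.png

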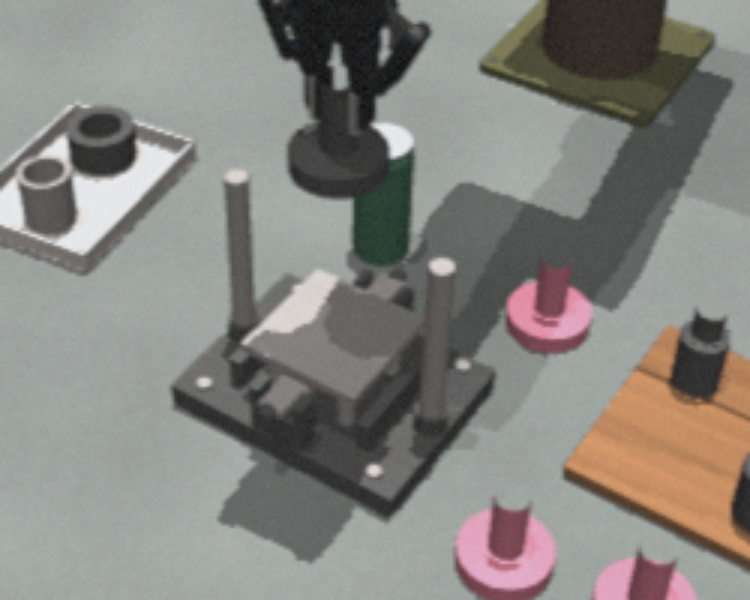

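The scene view shows the block held level above the die, sleeve upright in the tray next to the collar. In this view the disc centre is (606.6,31.7) and the plate centre (608.2,29.9) mm, so I shift by (+1.5,-1) mm and go down.

Emit:
servo_tool(series=[[-0.01,-0.01,0.2,0,0,0],[-0.01,-0.01,0.4,0,0,0],[-0.01,-0.01,0.6,0,0,0],[-0.01,-0.01,0.7,0,0,0],[-0.01,-0.01,0.7,0,0,0]])

```text
time_s: 17.2
tool_pos: [0.6055, 0.0278, 0.192]
tcp_rot: [-0.052, -3.139, 0.0]
ft_force: [-0.2, -0.2, -5.2]
finger_gap: 0.0259
gripper_force: 99.3
```

```bash
python3 -c "
from h import *
plan((.606,.0287,.135,88.1))"
```

```text
at [0.6055 0.0278 0.192 ] t 17.2
(0.606, 0.0287, 0.135, 88.1) -> [-0.004  0.006  0.38 ] [-0.     -0.0007 -0.    ]  rows>= 0.9
```

Emit:
servo_tool(series=[[0,0,0.1,0,0,0],[0,0.005,0.2,0,0,0],[0,0.005,0.3,0,0,0],[0,0.005,0.38,0,0,0],[0,0.005,0.38,0,0,0]])

```text
time_s: 17.82
tool_pos: [0.6052, 0.028, 0.1342]
tcp_rot: [-0.053, -3.138, 0.0]
ft_force: [0.4, 0.9, -5.4]
finger_gap: 0.0262
gripper_force: 99.3
```

Emit:
servo_tool(series=[[0,0,0.03,0,0,0],[0,0,0.06,0,0,0],[0,0,0.09,0,0,0],[0,0,0.1,0,0,0],[0,0,0.1,0,0,0]])

```text
time_s: 18.45
tool_pos: [0.6072, 0.0282, 0.123]
tcp_rot: [0.053, 3.138, 0.0]
ft_force: [-2.6, -0.0, 7.8]
finger_gap: 0.0261
gripper_force: 100.4
```

Emit:
servo_tool(series=[[0,0,0.03,0,0,0],[0,0,0.06,0,0,0],[0,0,0.09,0,0,0],[0,0,0.12,0,0,0],[0,0,0.12,0,0,0]])

```text
time_s: 19.08
tool_pos: [0.6075, 0.0282, 0.1054]
tcp_rot: [0.053, 3.137, 0.0]
ft_force: [-3.6, -0.5, 10.9]
finger_gap: 0.0263
gripper_force: 101.5
```

Emit:
servo_tool(series=[[0,0,0.01,0,0,0],[0,0,0.02,0,0,0],[0,0,0.03,0,0,0],[0,0,0.03,0,0,0],[0,0,0.03,0,0,0]])

```text
time_s: 19.7
tool_pos: [0.6078, 0.0282, 0.103]
tcp_rot: [0.053, 3.136, 0.0]
ft_force: [-6.3, -1.6, 20.3]
finger_gap: 0.0259
gripper_force: 101.8
```

Emit:
servo_tool(series=[[0,0,0.01,0,0,0],[0,0,0.02,0,0,0],[0,0,0.03,0,0,0],[0,0,0.03,0,0,0],[0,0,0.03,0,0,0]])

```text
time_s: 20.32
tool_pos: [0.6085, 0.0282, 0.1026]
tcp_rot: [0.053, 3.132, 0.001]
ft_force: [-11.7, -1.5, 41.4]
finger_gap: 0.0263
gripper_force: 104.0
```

Emit:
servo_tool(series=[[0,0,0.01,0,0,0],[0,0,0.02,0,0,0],[0,0,0.02,0,0,0],[0,0,0.02,0,0,0]])

```text
time_s: 20.82
tool_pos: [0.609, 0.0282, 0.1024]
tcp_rot: [0.053, 3.13, 0.001]
ft_force: [-17.0, -0.9, 56.2]
finger_gap: 0.0264
gripper_force: 105.5
```

```bash
python3 - <<'E'
from h import *
p,d=arm.get_image('scene'); q=cloud('scene',d).reshape(-1,3)
m=(abs(q[:,0]-.607)<.052)&(abs(q[:,1]-.0304)<.05)&(q[:,2]>.03)&(q[:,2]<.12); k=q[m]
m2=np.hypot(k[:,0]-.607,k[:,1]-.030)>.043
print(np.histogram(k[m2][:,2],bins=np.arange(.03,.125,.005)))
k=k[m2&(k[:,2]>.045)&(k[:,2]<.066)]; A=np.c_[k[:,:2]-[.607,.0304],np.ones(len(k))]; print(len(k),np.linalg.lstsq(A,k[:,2],rcond=None)[0])
cv2.imwrite('pics/s5.png',cv2.resize(p[150:300,220:400,::-1],None,fx=4,fy=4))
E
```

```text
(array([  0,   0,   0,   0, 230, 148,  11,   1,   0,   0,   0,   0,   0,
         0,   0,   0,   0,   0]), array([0.03 , 0.035, 0.04 , 0.045, 0.05 , 0.055, 0.06 , 0.065, 0.07 ,
       0.075, 0.08 , 0.085, 0.09 , 0.095, 0.1  , 0.105, 0.11 , 0.115,
       0.12 ]))
389 [-0.00741622 -0.00513862  0.05485937]
```

View pics/s5.png

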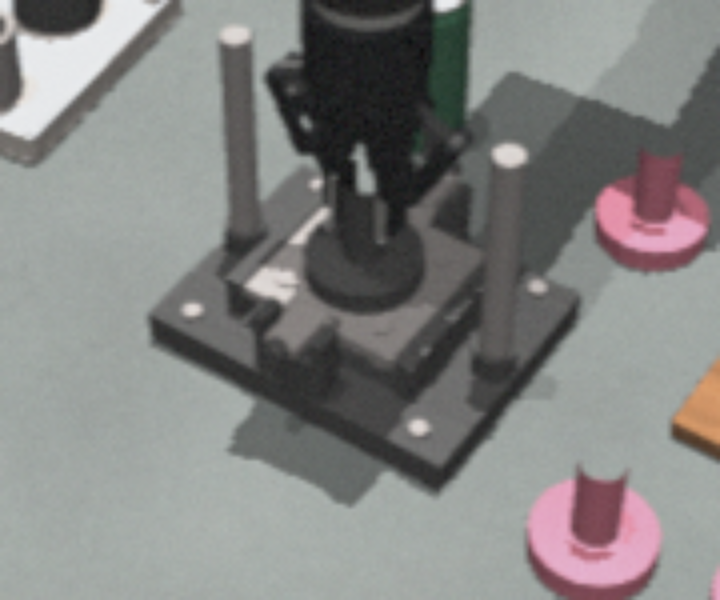

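The plate is bottomed: fitted top z = 0.0549, tilt under 0.01 rad, with the block at (365,275) in the crop. The force rises with no further travel. I back off gently and lift.

Emit:
servo_tool(series=[[0,0,-0.03,0,0,0],[0,0,-0.06,0,0,0],[0,0,-0.09,0,0,0],[0,0,-0.12,0,0,0],[0,0,-0.15,0,0,0]])

```text
time_s: 21.5
tool_pos: [0.6058, 0.0281, 0.1124]
tcp_rot: [-0.053, -3.139, 0.0]
ft_force: [-0.0, -0.6, -6.3]
finger_gap: 0.0259
gripper_force: 100.2
```

Emit:
servo_tool(series=[[0,0,-0.05,0,0,0],[0,0,-0.1,0,0,0],[0,0,-0.25,0,0,0],[0,0,-0.4,0,0,0],[0,0,-0.4,0,0,0]])

```text
time_s: 22.12
tool_pos: [0.6082, 0.0282, 0.1756]
tcp_rot: [0.053, 3.136, 0.001]
ft_force: [0.3, -0.4, -5.3]
finger_gap: 0.0264
gripper_force: 100.0
```

```bash
cat > plate.py <<'E'
from h import *
p,d=arm.get_image('scene'); q=cloud('scene',d).reshape(-1,3)
m=(abs(q[:,0]-.608)<.05)&(abs(q[:,1]-.0304)<.05)&(q[:,2]>.03)&(q[:,2]<.09); k=q[m]
A=np.c_[k[:,:2]-[.607,.0304],np.ones(len(k))]
s=np.linalg.lstsq(A,k[:,2],rcond=None)[0]; g=abs(k[:,2]-A@s)<.006; print(g.sum(),len(g),np.linalg.lstsq(A[g],k[g,2],rcond=None)[0])
E
python3 plate.py; python3 -c "
from h import *
plan((.606,.03,.24,88.1),(.58,.10,.31,88.1),(.55,.19,.31,88.1),(.537,.2814,.25,88.1),(.537,.2814,.12,88.1))"
```

```text
1016 1018 [-0.00061467  0.00164003  0.05694598]
at [0.6072 0.0282 0.1741] t 22.175
(0.606, 0.03, 0.24, 88.1) -> [ 0.007  0.012 -0.44 ] [ 0.0001  0.0007 -0.0002]  rows>= 1.1
(0.58, 0.1, 0.31, 88.1) -> [ 0.189  0.461 -0.467] [0. 0. 0.]  rows>= 1.6
(0.55, 0.19, 0.31, 88.1) -> [0.22  0.593 0.   ] [0. 0. 0.]  rows>= 1.5
(0.537, 0.2814, 0.25, 88.1) -> [0.107 0.606 0.4  ] [0. 0. 0.]  rows>= 1.8
(0.537, 0.2814, 0.12, 88.1) -> [0.    0.    0.867] [0. 0. 0.]  rows>= 2.1
```

The plate is latched: z = 0.057 and level. I return the block to its old spot.

Emit:
servo_tool(series=[[0,0,-0.2,0,0,0],[0,0,-0.45,0,0,0],[0,0,-0.7,0,0,0],[0,0,-0.9,0,0,0],[0,0,-0.9,0,0,0]])

```text
time_s: 22.8
tool_pos: [0.6075, 0.0282, 0.3096]
tcp_rot: [0.053, 3.137, 0.0]
ft_force: [0.1, 0.8, -6.8]
finger_gap: 0.0259
gripper_force: 99.8
```

Emit:
servo_tool(series=[[0.06,0.15,0,0,0,0],[0.12,0.3,0,0,0,0],[0.19,0.46,0,0,0,0]])

```text
time_s: 23.18
tool_pos: [0.5789, 0.0984, 0.305]
tcp_rot: [-0.054, -3.136, 0.001]
ft_force: [-0.5, 0.3, -5.8]
finger_gap: 0.026
gripper_force: 99.4
```

Emit:
servo_tool(series=[[0.07,0.2,0,0,0,0],[0.14,0.4,0,0,0,0],[0.22,0.6,0,0,0,0]])

```text
time_s: 23.55
tool_pos: [0.5489, 0.1897, 0.3051]
tcp_rot: [-0.053, -3.137, 0.002]
ft_force: [0.1, 0.4, -5.3]
finger_gap: 0.0262
gripper_force: 99.5
```

Emit:
servo_tool(series=[[0.03,0.2,0.1,0,0,0],[0.07,0.4,0.2,0,0,0],[0.11,0.6,0.4,0,0,0],[0.11,0.6,0.4,0,0,0],[0.11,0.6,0.4,0,0,0]])

```text
time_s: 24.18
tool_pos: [0.536, 0.2789, 0.2465]
tcp_rot: [-0.053, -3.138, 0.004]
ft_force: [-0.2, -0.1, -4.7]
finger_gap: 0.0259
gripper_force: 99.5
```

```bash
python3 -c "
from h import *
plan((.537,.281,.12,88.1),(.537,.281,.066,88.1))"
```

```text
at [0.536  0.2789 0.2465] t 24.175
(0.537, 0.281, 0.12, 88.1) -> [-0.009  0.016  0.843] [-0.0007 -0.0009 -0.0002]  rows>= 2.0
(0.537, 0.281, 0.066, 88.1) -> [0.   0.   0.36] [0. 0. 0.]  rows>= 0.9
```

Emit:
servo_tool(series=[[0,0.01,0.25,0,0,0],[0,0.01,0.5,0,0,0],[0,0.01,0.75,0,0,0],[0,0.01,0.84,0,0,0],[0,0.01,0.84,0,0,0]])

```text
time_s: 24.8
tool_pos: [0.5368, 0.2804, 0.1221]
tcp_rot: [-0.055, -3.14, 0.001]
ft_force: [-0.9, -0.3, -4.9]
finger_gap: 0.0261
gripper_force: 100.2
```

Emit:
servo_tool(series=[[0,0,0.12,0,0,0],[0,0,0.24,0,0,0],[0,0,0.32,0,0,0],[0,0,0.36,0,0,0],[0,0,0.36,0,0,0]])

```text
time_s: 25.42
tool_pos: [0.5371, 0.2812, 0.0687]
tcp_rot: [0.053, 3.141, 0.0]
ft_force: [-0.5, 0.2, -5.6]
finger_gap: 0.0266
gripper_force: 100.2
```

Emit:
servo_tool(series=[[0,0,0.02,0,0,0],[0,0,0.04,0,0,0],[0,0,0.05,0,0,0],[0,0,0.05,0,0,0],[0,0,0.05,0,0,0]])

```text
time_s: 26.05
tool_pos: [0.5375, 0.2815, 0.0633]
tcp_rot: [0.053, 3.139, 0.002]
ft_force: [-3.6, -1.6, 7.0]
finger_gap: 0.0259
gripper_force: 102.0
```

Seated on the board (7 N); releasing and retreating.

Emit:
servo_tool(series=[[0,0,0,0,0,0],[0,0,0,0,0,0],[0,0,0,0,0,0],[0,0,0,0,0,0],[0,0,0,0,0,0]], fingers=-0.6)

```text
time_s: 26.68
tool_pos: [0.5369, 0.2811, 0.0607]
tcp_rot: [-0.053, -3.141, 0.0]
ft_force: [0.4, 0.3, -0.8]
finger_gap: 0.0682
gripper_force: 0.0
```

Emit:
servo_tool(series=[[0,0,-0.15,0,0,0],[0,0,-0.4,0,0,0],[0,0,-0.7,0,0,0],[0,0,-1,0,0,0],[0,0,-1,0,0,0]])

```text
time_s: 27.3
tool_pos: [0.5393, 0.2824, 0.2152]
tcp_rot: [0.053, 3.134, 0.006]
ft_force: [0.1, -0.2, 0.6]
finger_gap: 0.0683
gripper_force: 0.0
```

Emit:
servo_tool(series=[[0.2,0,-0.3,0,0,0],[0.6,0,-0.5,0,0,0],[1,0,-0.5,0,0,0],[1,0,-0.5,0,0,0],[1,0,-0.5,0,0,0]])

```text
time_s: 27.92
tool_pos: [0.3869, 0.2863, 0.2852]
tcp_rot: [0.052, 3.141, -0.001]
ft_force: [0.5, 0.1, 0.4]
finger_gap: 0.0687
gripper_force: 0.0
```

```bash
python3 plate.py; python3 - <<'E'
from h import *
for n in('top','scene'):
    p,d=arm.get_image(n); q=cloud(n,d).reshape(-1,3)
    for k,xy,r,a,b in(('disc',(.537,.281),.055,.028,.037),('sleeve',(.559,-.327),.045,.055,.075)):
        m=(np.hypot(q[:,0]-xy[0],q[:,1]-xy[1])<r)&(q[:,2]>a)&(q[:,2]<b)
        if m.sum()>5: print(n,k,m.sum(),cv2.minEnclosingCircle((q[m][:,:2]*1000).astype(np.float32)),np.median(q[m][:,2]))
cv2.imwrite('pics/end.png',p[:,:,::-1])
E
```

```text
1134 1137 [-0.00068112  0.00078216  0.05702006]
top disc 526 ((536.6487426757812, 283.432861328125), 38.02392578125) 0.033344753872280364
top sleeve 157 ((558.7588500976562, -326.4779357910156), 26.616615295410156) 0.062265177164380736
scene disc 455 ((538.7972412109375, 280.0823974609375), 39.963294982910156) 0.03266886614348197
scene sleeve 124 ((560.7355346679688, -325.3829650878906), 27.24159049987793) 0.061467765368003524
```

View pics/end.png

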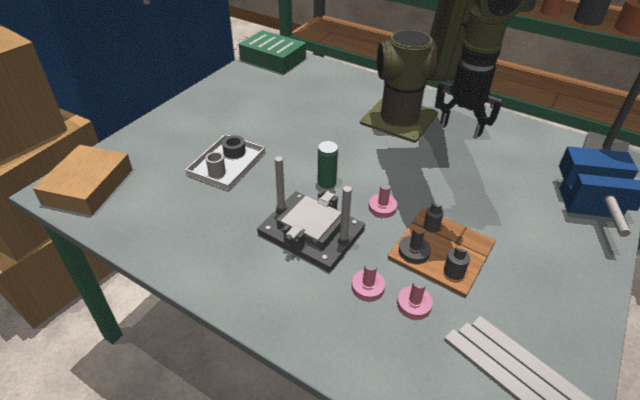

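The final view shows the plate down at (312,215), the sleeve in the tray at (216,163) and the press block back on the board at (414,248). The other objects have not moved.

```bash
python3 -c "
from station import arm
print(arm.close_job())"
```

```text
the job is handed in; nothing more can be done
None
```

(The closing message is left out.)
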